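Lower the board lift to the pointer with its release valve

TASK

The little hydraulic lift is holding the circuit board too high. Crack its release lever open (anticlockwise from above) just enough that the platform creeps down, no faster than about 2 cm a second, and when the platform's top face is level with the gauge's pointer, swing the lever back and press it snugly, not hard, against its stop post so that the lift stays there. Lower it with the lever alone: keep off the platform and the gauge, and leave the other things on the bench where they are.

Things in the scene. Friction and masses are not known exactly. Their poses are not given: they have to be found in the camera images.
- lift: Fixed bench lift: grey base plate 260 x 160 x 18 mm, dark upright cylinder 72 mm across at the origin, aluminium valve block 50 x 50 mm in front of it (its top at z 68 mm). Origin on the bench under the cylinder; z up; its valve block lies towards -x, 120 mm from the origin. The plate spans x -180 to 80, y -80 to 80 mm.
- lever: Dark steel release lever on the valve block, turning level about the vertical axis at its origin (lift frame: -120, 0, 76 mm). Its own x runs along the arm (14 mm wide, 10 mm high, arm middle 8 mm above the origin). Shut, the arm points 150 deg anticlockwise from the lift's +x.
- lever_pin (a point): Upright round steel pin at the lever's end, 14 mm across, 80 mm from the lever's axis; it rises from the arm to 131 mm above the bench. The point is on the pin's axis, 116 mm above the bench; the pin is free to hold for about 27 mm below its top (the arm's top lies 89 mm above the bench). May be pinched from above or pushed.
- valve_turn (a joint): Lever angle, rad: 0 shut (arm on the stop post; starts at 0.015 to 0.08), grows anticlockwise from above, to 1.5. It takes 4 to 7 N at the pin to move it and stays where left. Nothing sinks up to a cracking angle between 0.15 and 0.9, unknown, set by the load; past it the platform sinks at roughly 0.2 m/s per rad (0.06 past: about 12 mm/s). Turning back stops it at once.
- stop_post: Steel post 12 mm across standing on the base plate, top 96 mm above the bench, clockwise of the arm, touching it about 45 mm from the lever's axis when shut. It feels the seating force: 10 to 45 N there is snug, which takes about 11 to 30 N of push at the pin, friction included; about 15 to 20 N at the pin is right.
- platform: Aluminium platform 150 x 150 x 10 mm on the ram, with a blue board clamp and a green board in its middle; origin at the centre of its underside; its weight is unknown (0.9 to 1.5 kg with the board). Not to be touched.
- platform_top (a point): Centre of the platform's top face (that face is 10 mm above platform's origin).
- ram (a joint): Height of the ram, m: 0 fully down (the platform's top 110 mm above the bench), up to 0.08. It cannot be raised again. Its velocity is the platform's.
- gauge: Fixed height gauge on the lift's +y side: dark foot 70 x 70 x 22 mm, steel post 12 mm across, 240 mm high. Origin under the post.
- pointer_tip (a point): Tip of the thin steel pointer needle that sticks out from the slider on the gauge's post towards the platform's edge (62 mm from the post). Its height is the height wanted for the platform's top face, between 120 and 145 mm above the bench.
- screwdriver: Bystander: small screwdriver, 160 mm. Origin under its middle.
- tweezers: Bystander: flat steel tweezers, 120 mm. Origin under its middle.
- phone: Bystander: black phone lying flat, 150 x 72 x 9 mm. Origin under its middle.
- tape_roll: Bystander: cardboard-brown tape roll, 90 mm across, 20 high. Origin under its middle.
- flux_bottle: Bystander: white bottle, 40 mm across, 90 high. Origin under its middle.
- solder_spool: Bystander: grey spool, 52 mm across, 40 high. Origin under its middle.
- parts_tray: Bystander: open grey parts tray, 120 x 90 x 25 mm. Origin under its middle.

How it is judged:
By the outcome, as a careful person would: the job done as asked, in the order asked, and still so for the second after the job is handed in, with the robot touching nothing.
It also fails if it takes over 72 s, if anything falls off the work surface, if the arm or the gripper's body presses on something with over 40 N, if the wrist force passes 120 N, or if a joint passes its speed limit or range.

ROBOT

A 6-joint arm with a two-finger parallel gripper is mounted at the origin on the work surface. World frame = base frame: x ahead of the robot, y to its left, z up, the work surface at z = 0. Lengths are in mm, angles in rad, forces in N, time in s.
With the tool pointing down it reaches from about 275 to 825 mm from the base axis. Payload 5.2 kg.
Tool frame: the origin (TCP) lies at the very end of the fingers, on their centre line; the grasp point (between the pads) lies 19 mm behind it; z points along the fingers, y is the line along which they close (so a half turn about z gives the same grasp; the last joint's range is limited). The gripper opens to 93 mm and grips with 3 to 60 N. Pads are 15 mm wide; open, the fingers measure 128 mm over their backs; the gripper's body (75 mm by 188 mm) begins 65 mm behind the grasp point.
Start: joints at [-1.387, 0.259, 1.535, -0, 1.348, -0.203], TCP at [207.495, -509.363, 218.653] pointing down, gripper open.
Joint ranges: [-3.14, 3.14], [-0.91, 2.08], [0.19, 2.58], [-1.22, 4.36], [0.22, 2.71], [-3.12, 3.12]. Speed limits (rad/s): [2.57, 2.57, 3.14, 3.14, 3.14, 3.14].

INTERFACE

Orientations are given as [roll, pitch, yaw] about the fixed x, y, z axes, in that order (R = Rz(yaw) Ry(pitch) Rx(roll)).
In Python, from bench import robot gives the robot as it stands. The module is installed in compiled form; this text tells all that it offers. Calls block until the motion is done:
- robot.move_ptp(position, orientation): joint-space move of the TCP to a pose.
- robot.move_linear(position, ori=None, speed=150, f_stop=None): straight line of the TCP; ori=None keeps the orientation; speed is the mean speed in mm/s. With f_stop (N) it stops when the force on the tool has changed by that much, and returns True; else False.
- robot.move_j(angles): joint-space move.
- robot.move_gripper(opening): opening from 0.0 (shut) to 1.0 (fully open); the grip force is fixed at half the most; returns when the fingers have stopped.
- robot.sleep(seconds).
- robot.inverse_kinematics(position, orientation): joint angles nearest the present ones, or None.
- robot.get_image(name): name is "scene" or "top" or "wrist"; returns a dict with "img" (480x640x3 uint8, blue, green, red), "fovy" (degrees; the focal length in pixels is half the picture's height over the tangent of half this angle, whatever the lens; pixels are square), "cx", "cy" (the principal point, pixels), "eye" and "orientation" of the camera in the world. Camera axes: x right, y down, z forward; pixel columns grow to the right and rows downward; lengths in mm; the calibration is good to about 2 mm. A picture is of the moment at which its call begins. There is no depth.
A pose or a line that the arm cannot do raises robot.MotionError and nothing moves.
- robot.hand_in(): hands the job in; it is judged then, once.
Readings, each from a call of its own:
- robot.current_t(): time.
- robot.current_qpos(): joint angles.
- robot.current_joint_vel(): joint speeds.
- robot.current_joint_efforts(): joint torques, N m.
- robot.current_tcp_pos(): TCP position.
- robot.current_eef_rot(): TCP orientation.
- robot.current_contact_force(): force on the tool from outside, world axes, zero at the start.
- robot.current_ft_torque(): the same for the moment, N m.
- robot.current_gripper_width(): opening from 0.0 (shut) to 1.0 (fully open).
- robot.current_finger_force(): force on a finger pad.
Only numpy, scipy, OpenCV 4.12 (cv2) and the standard library are available. Lean on these libraries where they do the work, as an engineer would, in place of code of your own. Each camera call takes 0.05 s, during which the arm holds its last target. There are 200 camera calls.

## Working session

There is one attempt and no reset: what is moved stays moved. The work goes in short steps, each a Python script; the robot and the scene stay as the last script left them, time stands still between calls to the robot, and variables do not carry over. Pictures are saved under pics/ and viewed, at most 10 in all, crops included, and the job is handed in when it is done.

```bash
mkdir -p pics
cat > h.py <<'E'
import numpy as np, cv2
from scipy.spatial.transform import Rotation as R
from bench import robot
def cam(n):
    d=robot.get_image(n); d['f']=240/np.tan(np.radians(d['fovy'])/2)
    o=np.array(d['orientation'],float)
    d['R']=o if o.shape==(3,3) else R.from_euler('xyz',o).as_matrix()
    d['e']=np.array(d['eye'],float); return d
def ray(d,u,v):
    r=d['R']@np.array([(u-d['cx'])/d['f'],(v-d['cy'])/d['f'],1]); return r/np.linalg.norm(r)
def onz(d,u,v,z):
    r=ray(d,u,v); return d['e']+r*(z-d['e'][2])/r[2]
def tri(ds,ps):
    A=0;b=0
    for d,p in zip(ds,ps):
        r=ray(d,*p);M=np.eye(3)-np.outer(r,r);A=A+M;b=b+M@d['e']
    return np.linalg.solve(A,b)
def proj(d,p):
    c=d['R'].T@(np.array(p)-d['e']); return c[:2]/c[2]*d['f']+[d['cx'],d['cy']]
E
python3 - <<'E'
from h import *
for n in ('scene','top','wrist'):
    d=cam(n); cv2.imwrite(f'pics/{n}0.png',d['img']); print(n,d['fovy'],d['cx'],d['cy'],d['eye'],d['orientation'])
print(robot.current_t(),robot.current_eef_rot())
E
```

```text
scene 44.96206020626787 318.92292682237917 243.91092007950837 [1337.56200417  462.49654544 1006.07855302] [-2.34664002  0.01497953  2.11235103]
top 49.37622677149685 315.768630061264 237.00390505666388 [ 462.54133155  -30.94782891 1414.49079744] [-3.08069364e+00  1.69051930e-03 -1.56537383e+00]
wrist 63.595053279190154 319.5479754455259 237.91126840237538 [ 276.98121335 -480.17113611  384.40098619] [ 2.86945722e+00  7.55793342e-04 -1.18462803e+00]
0.15 [-3.14032348e+00 -2.61961280e-04  3.86784825e-01]
```

View pics/scene0.png

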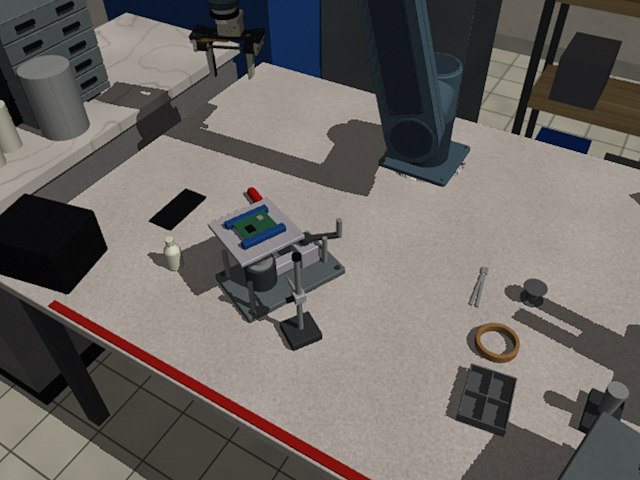

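View pics/top0.png

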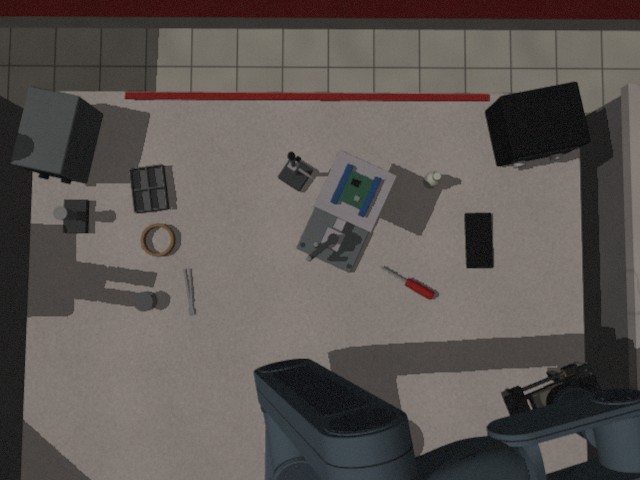

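The scene picture shows the lift at about (270,245), the lever pin near (339,225) and the gauge at (298,300). In the top picture the lift is at (345,210) and the pin near (310,258). I'll enlarge both.

Run:
```python
from h import *
a=cv2.imread('pics/scene0.png')[185:355,200:360]; b=cv2.imread('pics/top0.png')[140:280,270:403]
a=cv2.resize(a,(400,425),interpolation=cv2.INTER_CUBIC); b=cv2.resize(b,(399,420),interpolation=cv2.INTER_CUBIC)
c=np.zeros((425,800,3),np.uint8); c[:,:400]=a; c[:420,400:799]=b; cv2.imwrite('pics/crop.png',np.clip(c*1.5,0,255).astype(np.uint8))
```

```text
(no output)
```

View pics/crop.png

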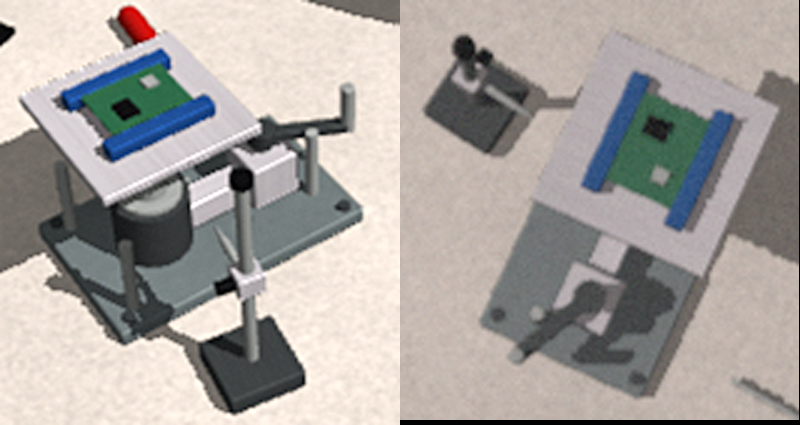

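Run:
```python
from h import *
s=cam('scene');t=cam('top')
P=lambda a,b:tri([s,t],[(a[0]/2.5+200,a[1]/2.5+185),((b[0]-400)/3+270,b[1]/3+140)])
for n,a,b in [('pin',(348,88),(516,354)),('post',(312,132),(537,313)),('c1',(262,128),(533,200)),('c2',(108,202),(614,34)),('c3',(20,97),(777,106)),('c4',(165,30),(702,273)),('tip',(217,225),(530,117)),('axis',(262,133),(590,295)),('gtop',(241,175),(463,46))]:
    print(n,P(a,b).round(1))
```

```text
pin [488.8 -10.7 127.6]
post [524.2 -27.7  93.8]
c1 [610.7 -24.2 172. ]
c2 [744.2 -87.1 171.1]
c3 [ 686.6 -218.5  177.8]
c4 [ 553.4 -159.5  180. ]
tip [686.1 -21.7 124.9]
axis [540.  -72.3  84.1]
gtop [720.1  28.9 239.6]
```

The stereo points agree with each other: the pin is at about (489,-11,128), the pointer tip is near (686,-22,125), and the platform top is at about 175. Next I'll find close wrist viewpoints for accurate heights.

Run:
```python
from h import *
d=cam('wrist'); T=R.from_euler('xyz',robot.current_eef_rot()).as_matrix(); p=np.array(robot.current_tcp_pos())
off=T.T@(d['e']-p); RC=T.T@d['R']; print(off.round(1)); print(RC.round(3))
np.savez('wc.npz',off=off,RC=RC)
tgt=np.array([670,-45,145.])
for az in (150,165,180,195,75,100,125,-60):
  for el in (15,25,35,50):
    for dist in (220,260,320):
      for roll in (0,90,180,270):
        a,e=np.radians([az,el]); v=np.array([np.cos(e)*np.cos(a),np.cos(e)*np.sin(a),np.sin(e)])
        eye=tgt+dist*v; z=-v; x=np.cross(z,[0,0,1]);x/=np.linalg.norm(x); y=np.cross(z,x)
        C=np.c_[x,y,z]@R.from_euler('z',roll,degrees=True).as_matrix()
        T=C@RC.T; P=eye-T@off
        low=min((P+T@np.array([0,s*64,0]))[2] for s in(-1,1))
        if low<130: continue
        q=robot.inverse_kinematics(P.tolist(),R.from_matrix(T).as_euler('xyz').tolist())
        if q is not None: print(az,el,dist,roll,P.round(),T[:,2].round(2),np.round(q,2))
```

```text
[  75.3   -0.6 -166.4]
[[-0.001 -0.963 -0.269]
 [ 1.    -0.001  0.   ]
 [-0.001 -0.269  0.963]]
150 15 220 180 [643. -29. 182.] [ 0.75 -0.43 -0.51] [0.05 0.28 2.16 4.25 0.55 0.84]
150 15 260 0 [597.  -3. 139.] [ 0.87 -0.5   0.01] [ 0.23  0.91  2.35  3.9   1.66 -1.49]
150 15 260 180 [610. -10. 192.] [ 0.75 -0.43 -0.51] [0.11 0.23 2.21 4.34 0.58 0.79]
150 15 320 0 [547.  25. 154.] [ 0.87 -0.5   0.01] [ 0.37  0.88  2.41  4.04  1.67 -1.46]
150 25 220 0 [629. -22. 136.] [ 0.85 -0.49 -0.16] [ 0.15  0.71  2.32  3.83  1.32 -1.64]
150 25 260 0 [597.  -4. 153.] [ 0.85 -0.49 -0.16] [ 0.22  0.66  2.37  3.9   1.33 -1.65]
150 25 320 0 [550.  24. 179.] [ 0.85 -0.49 -0.16] [ 0.35  0.58  2.42  4.04  1.32 -1.68]
150 25 320 180 [571.  13. 229.] [ 0.66 -0.38 -0.65] [ 0.12  0.05  2.11 -1.15  0.52 -0.02]
150 25 320 270 [547.  -6. 204.] [ 0.89 -0.2  -0.41] [-0.2   0.08  2.54  3.18  0.64 -3.04]
150 35 220 0 [628. -21. 145.] [ 0.82 -0.47 -0.33] [ 0.12  0.51  2.3   3.9   0.97 -1.81]
150 35 220 180 [656. -36. 190.] [ 0.55 -0.32 -0.77] [-0.07  0.21  1.9  -0.65  0.48 -0.62]
150 35 260 0 [600.  -5. 168.] [ 0.82 -
[... 17218 characters left out ...]
75.] [-0.08  0.67 -0.74] [-0.59  0.74  1.11  0.56  1.8   0.54]
-60 50 220 180 [672. -49. 193.] [-0.21  0.36 -0.91] [-0.38  0.7   0.98  0.27  1.8   2.25]
-60 50 220 270 [707. -53. 176.] [-0.54  0.4  -0.74] [-0.34  1.16  0.24  0.31  2.44 -2.37]
-60 50 260 0 [ 707. -107.  188.] [-0.41  0.71 -0.56] [-0.53  1.2   0.28  0.69  2.44 -0.69]
-60 50 260 90 [ 672. -104.  206.] [-0.08  0.67 -0.74] [-0.61  0.75  0.99  0.56  1.88  0.58]
-60 50 260 180 [684. -71. 224.] [-0.21  0.36 -0.91] [-0.4   0.72  0.86  0.27  1.9   2.26]
-60 50 320 90 [ 691. -137.  252.] [-0.08  0.67 -0.74] [-0.63  0.8   0.8   0.59  2.02  0.65]
-60 50 320 180 [ 704. -104.  270.] [-0.21  0.36 -0.91] [-0.43  0.78  0.64  0.27  2.06  2.27]
```

```bash
cat >> h.py <<'E'
def view(tgt,az,el,dist,roll):
    w=np.load('wc.npz'); a,e=np.radians([az,el]); v=np.array([np.cos(e)*np.cos(a),np.cos(e)*np.sin(a),np.sin(e)])
    z=-v; x=np.cross(z,[0,0,1]);x/=np.linalg.norm(x); y=np.cross(z,x)
    T=np.c_[x,y,z]@R.from_euler('z',roll,degrees=True).as_matrix()@w['RC'].T
    return (np.array(tgt)+dist*v-T@w['off']).tolist(),R.from_matrix(T).as_euler('xyz').tolist()
E
python3 - <<'E'
from h import *
import pickle
p=robot.current_tcp_pos(); robot.move_linear([p[0],p[1],330])
out=[]
for i,(az,el,di) in enumerate([(125,50,320),(125,25,320)]):
    robot.move_ptp(*view([670,-45,145],az,el,di,180)); robot.sleep(.3)
    d=cam('wrist'); out.append(d); cv2.imwrite(f'pics/w{i}.png',cv2.rotate(d['img'],cv2.ROTATE_180)); print(robot.current_t(),robot.current_tcp_pos())
pickle.dump(out,open('w.pkl','wb'))
a=np.vstack([cv2.rotate(d['img'],cv2.ROTATE_180) for d in out]); cv2.imwrite('pics/w01.png',cv2.resize(a,(400,600),interpolation=cv2.INTER_AREA))
E
```

```text
3.9417 [631.25571132  10.9011052  269.76249919]
5.0083 [605.15397964  48.44505871 229.85590623]
```

View pics/w01.png

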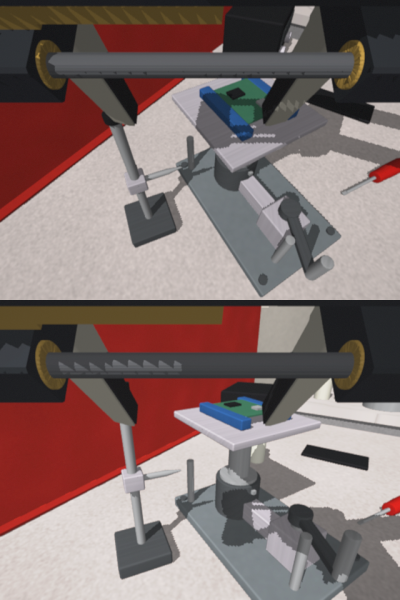

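Both close views show the pointer tip (around (294,264) and (288,274) in rotated full-resolution pixels), the platform's near corner and the pin. I'll crop finer.

Run:
```python
import cv2,numpy as np
a=cv2.imread('pics/w0.png');b=cv2.imread('pics/w1.png')
def c(i,x,y,w,h,s): return cv2.resize(i[y:y+h,x:x+w],(w*s,h*s),interpolation=cv2.INTER_CUBIC)
# left column view0, right view1 ; top: tip/corner ; bottom: pin
L=np.vstack([c(a,260,210,133,100,3),c(a,420,290,133,100,3)])
Rr=np.vstack([c(b,265,205,133,100,3),c(b,440,320,133,100,3)])
cv2.imwrite('pics/c2.png',np.hstack([L,Rr]))
```

```text
(no output)
```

View pics/c2.png

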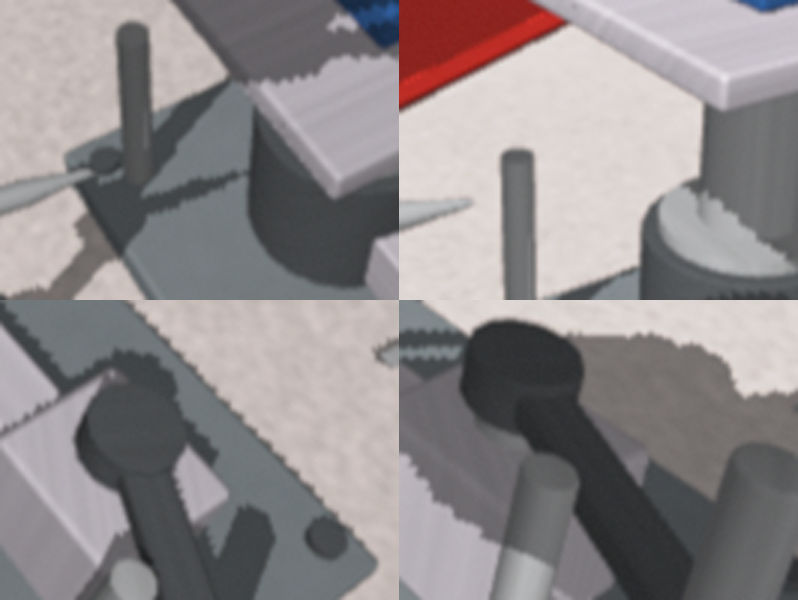

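Run:
```python
from h import *
import pickle
W=pickle.load(open('w.pkl','rb'))
F=lambda u,v:(639-u,479-v)
for n,a,b in [('tip',(291,267.3),(288.7,272.7)),('c1',(372.3,271),(373.3,230.7)),('pin',(513,421),(562.7,372.3))]:
    p=tri(W,[F(*a),F(*b)]); print(n,p.round(1),[(proj(W[i],p)-F(*[a,b][i])).round(1) for i in (0,1)])
# pin blob near in view 0: crop
cv2.imwrite('pics/c3.png',cv2.resize(cv2.imread('pics/w0.png')[370:480,440:560],(480,440),interpolation=cv2.INTER_CUBIC))
```

```text
tip [685.6 -22.6 123.2] [array([ 0.8, -0. ]), array([-0.8, -0. ])]
c1 [610.7 -20.3 180.3] [array([-0.1, -0. ]), array([ 0.1, -0. ])]
pin [492.5  -1.4 137.4] [array([-4.3, -1.5]), array([5.5, 0.4])]
```

View pics/c3.png

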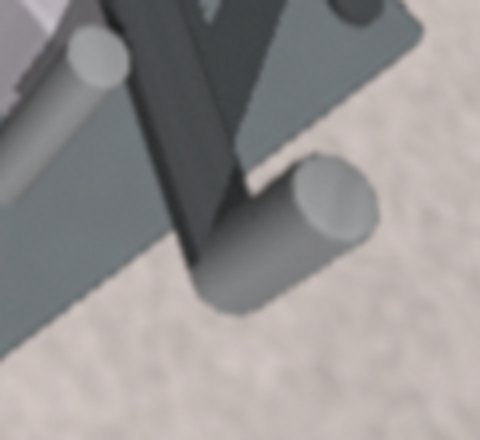

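Run:
```python
from h import *
import pickle
W=pickle.load(open('w.pkl','rb'))
F=lambda u,v:(639-u,479-v)
for n,a,b in [('pin',(523.8,419.3),(562.7,372.3)),('post',(464.5,384),(490.7,377.3)),('hub',(466.5,331),(480.3,336))]:
    p=tri(W,[F(*a),F(*b)]); print(n,p.round(1),[(proj(W[i],p)-F(*[a,b][i])).round(1) for i in (0,1)])
s=cam('scene'); hsv=cv2.cvtColor(s['img'],cv2.COLOR_BGR2HSV)[190:280,190:320]
m=cv2.inRange(hsv,(100,130,40),(125,255,255)); M=cv2.moments(m,True); print('blue',M['m00'],M['m10']/M['m00']+190,M['m01']/M['m00']+190)
ax=np.array([540,-71.5])
for k in (0,np.pi):
  for th in (120,130,150,170,185):
    t=np.radians(th); q=robot.inverse_kinematics([ax[0]+80*np.cos(t),ax[1]+80*np.sin(t),101],[np.pi,0,t-k]); print(k,th,None if q is None else np.round(q,2))
print(robot.current_t(), robot.current_contact_force())
```

```text
pin [489.4  -7.  134.4] [array([0.7, 0.2]), array([-0.9, -0. ])]
post [523.6 -26.4  96.5] [array([-0.2, -0. ]), array([0.3, 0. ])]
hub [539.6 -71.3  92.8] [array([1.3, 0.2]), array([-1.4,  0. ])]
blue 663.0 256.3815987933635 228.395173453997
0 120 [-0.23  0.28  1.81  0.    1.04 -0.75]
0 130 [-0.25  0.27  1.84  0.    1.03 -0.95]
0 150 [-0.3   0.24  1.88  0.    1.02 -1.35]
0 170 [-0.36  0.23  1.9   0.    1.02 -1.76]
0 185 [-0.41  0.23  1.89  0.    1.02 -2.07]
3.141592653589793 120 [-0.23  0.28  1.81 -0.    1.04  2.39]
3.141592653589793 130 [-0.25  0.27  1.84 -0.    1.03  2.19]
3.141592653589793 150 [-0.3   0.24  1.88 -0.    1.02  1.79]
3.141592653589793 170 [-0.36  0.23  1.9  -0.    1.02  1.38]
3.141592653589793 185 [-0.41  0.23  1.89 -0.    1.02  1.08]
5.0583 [ 0.61579243  0.74345943 -0.37008155]
```

```bash
cat >> h.py <<'E'
AX=np.array([539.8,-71.4]); Z=101
def pose(th,z=None,r=80):
    return [AX[0]+r*np.cos(th),AX[1]+r*np.sin(th),z or Z],[np.pi,0,th]
def go(th,speed=10,**k):
    p,o=pose(th); return robot.move_linear(p,o,speed=speed,**k)
def blue():
    s=cam('scene'); hsv=cv2.cvtColor(s['img'],cv2.COLOR_BGR2HSV)[190:300,190:320]
    m=cv2.inRange(hsv,(100,130,40),(125,255,255)); M=cv2.moments(m,True)
    return s,M['m10']/M['m00']+190,M['m01']/M['m00']+190,M['m00']
V0=228.395; Z0=193.
def drop():
    # platform drop (mm) since the start, from the blue clamps' row in the scene view
    s,u,v,n=blue(); f=lambda h:proj(s,[649,-121,Z0-h])[1]
    return (v-V0)/((f(60)-f(0))/60), u, n
E
python3 - <<'E'
from h import *
th=np.radians(128.05)
robot.move_ptp(*pose(th,220)); robot.move_gripper(.55)
print(robot.move_linear(pose(th,125)[0],speed=150), robot.move_linear(pose(th)[0],speed=60,f_stop=8))
robot.move_gripper(0)
print(robot.current_t(),robot.current_gripper_width()*93,robot.current_contact_force(),robot.current_tcp_pos(),drop())
w=cam('wrist'); s=cam('scene')
cv2.imwrite('pics/g.png',np.hstack([cv2.resize(w['img'],(400,300)),cv2.resize(s['img'][170:320,180:380],(400,300))]))
E
```

```text
False False
9.0 13.314127209951135 [-3.98624759 -2.41796297  4.66538771] [489.7483807   -8.75219201 101.00534142] (np.float64(-0.010017076105068514), 256.3343373493976, 664.0)
```

View pics/g.png

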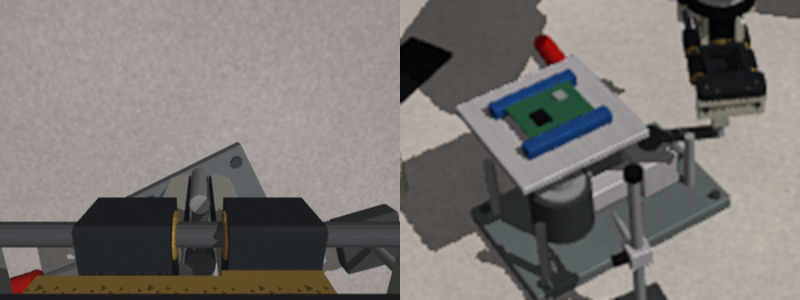

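Run:
```python
from h import *
th=np.radians(128.05); t0=th
th+=.06; go(th,20)
last=drop()[0]; crack=None
while th<t0+.95:
    th+=.025; go(th,12); d=drop()[0]
    if d>.5: crack=th; break
print('moving at',th-t0,d,robot.current_t(),robot.current_contact_force())
tl,dl=robot.current_t(),d; log=[]
while d<47:
    robot.sleep(.25); d=drop()[0]; t=robot.current_t(); v=(d-dl)/(t-tl); log.append((round(t,2),round(d,1),round(v,1),round(th-t0,3)))
    if d+v*.4>48: break
    e=10-v
    if abs(e)>2.5: th+=float(np.clip(e/200*.6,-.03,.015)); go(th,12)
    tl,dl=t,d
    if len(log)>60: break
    # rate includes the adjustment time; small steps keep it fair
th-=.12; go(th,60)
print(log); robot.sleep(.2); print(th,th-t0,drop(),robot.current_t(),robot.current_contact_force())
```

```text
moving at 0.28499999999999925 2.684555456011404 12.8917 [-3.15031001  3.79408352  5.74825439]
[(13.19, np.float64(5.2), np.float64(8.4), np.float64(0.285)), (13.49, np.float64(8.0), np.float64(9.5), np.float64(0.285)), (13.79, np.float64(10.5), np.float64(8.2), np.float64(0.285)), (14.09, np.float64(12.7), np.float64(7.2), np.float64(0.285)), (14.64, np.float64(18.1), np.float64(9.9), np.float64(0.293)), (14.94, np.float64(21.0), np.float64(9.5), np.float64(0.293)), (15.24, np.float64(23.4), np.float64(8.2), np.float64(0.293)), (15.54, np.float64(26.4), np.float64(10.1), np.float64(0.293)), (15.84, np.float64(28.9), np.float64(8.1), np.float64(0.293)), (16.14, np.float64(31.6), np.float64(9.2), np.float64(0.293)), (16.44, np.float64(34.5), np.float64(9.5), np.float64(0.293)), (16.74, np.float64(37.0), np.float64(8.3), np.float64(0.293)), (17.04, np.float64(39.5), np.float64(8.2), np.float64(0.293)), (17.34, np.float64(41.7), np.float64(7.5), np.float64(0.293)), (17.89, np.float64(46.8), np.float64(9.3), np.float64(0.301))]
2.415834956851289 0.18094084967254975 (np.float64(49.174898713151215), 258.34119496855345, 636.0) 18.45 [-3.00688074  2.55189201  5.3524529 ]
```

Run:
```python
from h import *
import pickle
th=2.415835
robot.move_gripper(.55); robot.move_linear(pose(th,220)[0],speed=200)
out=[]
for az,el,di in [(125,25,320),(125,50,320)]:
    robot.move_ptp(*view([670,-45,145],az,el,di,180)); robot.sleep(.3); out.append(cam('wrist'))
print(robot.current_t(),drop()); out=out[::-1]
pickle.dump(out,open('w2.pkl','wb'))
L=[]
for d in out:
    i=cv2.rotate(d['img'],cv2.ROTATE_180); L.append(cv2.resize(i[225:365,265:398],(399,420),interpolation=cv2.INTER_CUBIC))
cv2.imwrite('pics/c4.png',np.hstack(L))
```

```text
22.6417 (np.float64(48.68877796517726), 258.2451923076923, 624.0)
```

View pics/c4.png

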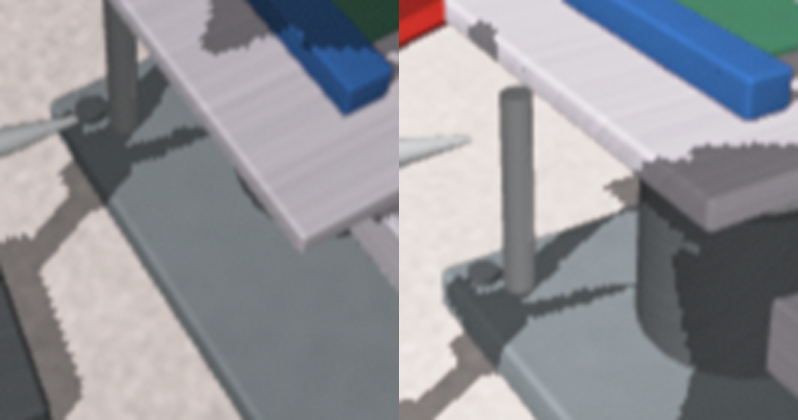

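The tip is at (290,266) and (288.7,271.7); the platform's top corner is at (366,304.3) and (368,292.3).

Run:
```python
from h import *
import pickle
W=pickle.load(open('w2.pkl','rb'))
F=lambda u,v:(639-u,479-v)
for n,a,b in [('tip',(290,266),(288.7,271.7)),('c1',(366,304.3),(368,292.3))]:
    p=tri(W,[F(*a),F(*b)]); print(n,p.round(1),[(proj(W[i],p)-F(*[a,b][i])).round(1) for i in (0,1)])
    for dz in (2,): print((proj(W[1],p+[0,0,dz])-proj(W[1],p)).round(2))
# sub-check: single view heights with xy fixed
for i,pt,xy in [(1,(288.7,271.7),(685.6,-22.3)),(1,(368,292.3),(610.7,-20.6)),(0,(290,266),(685.6,-22.3)),(0,(366,304.3),(610.7,-20.6))]:
    zs=np.linspace(100,160,601); print(i,zs[np.argmin([np.linalg.norm(proj(W[i],[*xy,z])-F(*pt)) for z in zs])])
```

```text
tip [684.3 -20.5 124.5] [array([-0.1,  0. ]), array([0.1, 0. ])]
[0.08 2.14]
c1 [611.5 -21.8 130.5] [array([0.4, 0. ]), array([-0.4,  0. ])]
[-0.15  2.38]
1 123.3
1 131.4
0 121.5
0 132.9
```

```bash
cat >> h.py <<'E'
def lower(th,amount,back=.12):
    """Gripping at th: open gently, let the platform sink by amount (mm), turn back."""
    robot.sleep(.2); b=np.mean([drop()[0] for _ in range(4)]); x=th+.075; go(x,15); log=[]
    v=0; tl=robot.current_t(); dl=0
    for i in range(120):
        d=drop()[0]-b; t=robot.current_t(); log.append((round(t,2),round(float(d),2),round(x-th,3)))
        if i%8==7: v=(d-dl)/(t-tl); tl,dl=t,d
        if d>amount-max(v,0)*.12: break
        if i%8==7 and v<4 : x+=.008; go(x,15)
    go(x-back,60); robot.sleep(.2); print(log[::4]); return x-back,np.mean([drop()[0] for _ in range(4)])-b
E
python3 - <<'E'
from h import *
th=2.415835
robot.move_ptp(*pose(th,220)); robot.move_linear(pose(th,125)[0],speed=180); robot.move_linear(pose(th)[0],speed=80,f_stop=8)
robot.move_gripper(0); print(robot.current_gripper_width()*93)
th,dd=lower(th,5.2); print('lowered',dd,'th',th,robot.current_t())
robot.move_gripper(.55); robot.move_linear(pose(th,220)[0],speed=200)
robot.move_ptp(*view([670,-45,135],100,15,320,180)); robot.sleep(.3); d=cam('wrist'); print(robot.current_t(),robot.current_tcp_pos())
import pickle; pickle.dump(d,open('w3.pkl','wb'))
i=cv2.rotate(d['img'],cv2.ROTATE_180)
for n,p in (('tip',(685,-21.5,124)),('c1',(611,-21,126))): print(n,np.array([639,479])-proj(d,p))
cv2.imwrite('pics/c5.png',cv2.resize(i[180:380,200:466],(798,600),interpolation=cv2.INTER_CUBIC))
E
```

```text
13.426855676018842
[(26.18, 0.05, 0.075), (26.38, 0.05, 0.075), (26.83, -0.02, 0.083), (27.03, -0.01, 0.083), (27.48, 0.06, 0.091), (27.68, 0.06, 0.091), (28.13, -0.01, 0.099), (28.33, 0.06, 0.099), (28.78, 0.82, 0.107), (28.98, 2.14, 0.107), (29.18, 3.28, 0.107), (29.38, 4.25, 0.107)]
lowered 5.969666558663654 th 2.402835 30.1917
33.5167 [648.44722388  80.0221821  198.48365208]
tip [296.11626237 263.79749293]
c1 [392.46745554 266.78790061]
```

View pics/c5.png

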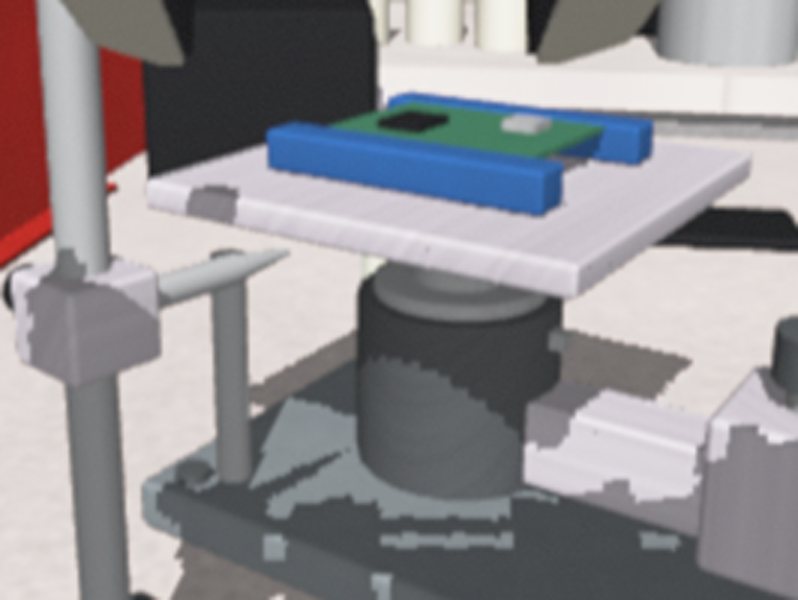

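The tip is at (296,264), c1's top at (392,268.7), c2 at (250,240.3) and c4 at (450,231.7). Now I'll turn these into heights.

Run:
```python
from h import *
import pickle
d=pickle.load(open('w3.pkl','rb')); W1=pickle.load(open('w.pkl','rb')); W2=pickle.load(open('w2.pkl','rb'))
F=lambda u,v:(639-u,479-v); zs=np.linspace(110,140,301)
for n,pt,xy in [('tip',(296,264),(685,-21.5)),('c1',(392,268.7),(611,-21)),('c2',(250,240.3),(746.7,-85)),('c4',(450,231.7),(547.1,-156.7))]:
    e=[proj(d,[*xy,z])-F(*pt) for z in zs]; k=np.argmin([abs(x[1]) for x in e]); print(n,zs[k],e[k].round(1))
tip=tri([*W1,*W2,d],[F(291,267.3),F(288.7,272.7),F(290,266),F(288.7,271.7),F(296,264)]); print('tip',tip.round(1))
# c1: 3 epochs with drops 0,49,55
for e,dz in ((W1,0),(W2,49)): pass
A=0;b=0
for c,p,h in [(W1[0],(372.3,271),0),(W1[1],(373.3,230.7),0),(W2[0],(366,304.3),48.9),(W2[1],(368,292.3),48.9),(d,(392,268.7),54.9)]:
    r=ray(c,*F(*p));M=np.eye(3)-np.outer(r,r);A=A+M;b=b+M@(c['e']+[0,0,h])
q=np.linalg.solve(A,b); print('c1 top now',q-[0,0,54.9])
for c,p,h in [(W1[0],(372.3,271),0),(W1[1],(373.3,230.7),0),(W2[0],(366,304.3),48.9),(W2[1],(368,292.3),48.9),(d,(392,268.7),54.9)]: print((proj(c,q-[0,0,h])-F(*p)).round(1))
# edge localisation along columns near c1 in the last view
i=cv2.cvtColor(cv2.rotate(d['img'],cv2.ROTATE_180),cv2.COLOR_BGR2GRAY); print(i[258:284,386:394:2].T)
```

```text
tip 123.8 [-0.1 -0. ]
c1 124.5 [-0.4  0. ]
c2 123.6 [ 1.2 -0. ]
c4 123.3 [-2.8 -0. ]
tip [685.  -21.6 123.8]
c1 top now [611.25392421 -21.41228903 124.60649657]
[0.  0.8]
[ 0.2 -0.3]
[ 0.3 -0.5]
[-0.4 -0.3]
[-0.   0.3]
[[199 198 200 202 200 200 200 203 213 226 230 221 212 208 207 205 204 203
  203 187 146  90  58  56  59  61]
 [199 200 200 199 200 202 201 202 207 220 227 222 215 210 208 207 207 206
  205 200 180 165 174 197 211 213]
 [200 200 201 200 202 203 203 203 203 213 225 229 222 216 216 215 214 212
  211 204 190 186 209 220 221 222]
 [200 200 200 202 203 204 203 202 202 208 217 220 209 199 196 193 187 182
  179 177 183 205 220 221 222 222]]
```

Run:
```python
from h import *
import pickle
from scipy.optimize import least_squares
d=pickle.load(open('w3.pkl','rb'))
F=lambda u,v:np.array([639-u,479-v])
i=cv2.cvtColor(cv2.rotate(d['img'],cv2.ROTATE_180),cv2.COLOR_BGR2GRAY)
c=np.float32([[392,268.],[250,240.3],[450,231.7]]).reshape(-1,1,2).copy()
cs=cv2.cornerSubPix(i,c,(4,4),(-1,-1),(3,50,.01))[:,0]; print(cs)
for pts in (np.array([[392,268],[250,240.3],[450,231.7]]),):
  def f(x,full=False):
    a=x[3]; ex=np.array([np.cos(a),np.sin(a),0])*75; ey=np.array([-np.sin(a),np.cos(a),0])*75; o=np.array([*x[:2],x[2]])
    C=[o-ex+ey,o+ex+ey,o-ex-ey]
    return np.concatenate([proj(d,p)-F(*q) for p,q in zip(C,pts)])
  s=least_squares(f,[648,-121,125,-.44]); print(s.x.round(2),np.degrees(s.x[3]),s.fun.round(1))
print(i[174+180-100-20:174+180-100,262:266].T) if 0 else None
print(i[232:250,253:260:3].T); print(i[224:240,440:448:4].T)
```

```text
[[392.81738 269.2335 ]
 [248.9471  239.09871]
 [450.06326 232.21712]]
[ 6.4815e+02 -1.2800e+02  1.2204e+02 -4.3000e-01] -24.599620083278328 [ 0.1 -0.5 -0.2  0.   0.   0.7]
[[ 45  42  44  44  41  63 119 178 221 231 228 222 219 217 215 211 201 189]
 [ 44  44  44  42  61 118 174 205 216 227 232 226 219 216 213 210 204 192]
 [ 44  42  41  56 109 168 203 209 210 218 228 228 222 217 214 210 207 203]]
[[171 181 205 219 220 216 210 209 208 208 207 208 213 211 198 177]
 [169 174 197 219 220 217 211 209 208 212 213 206 186 168 161 156]]
```

Run:
```python
from h import *
th=2.402835
robot.move_ptp(*pose(th,220)); robot.move_linear(pose(th,125)[0],speed=180); f0=np.array(robot.current_contact_force())
robot.move_linear(pose(th)[0],speed=80,f_stop=8); robot.move_gripper(0)
th,dd=lower(th,.5); print('lowered',dd,robot.current_t(),f0.round(1))
s=np.radians(124.8)
go(s+.07,60); robot.sleep(.15)
T=lambda:float((np.array(robot.current_contact_force())-f0)[:2]@[-np.sin(s),np.cos(s)])
print('T before',T())
hit=go(s-.08,5,f_stop=max(8,17-T())); a=T(); robot.sleep(.3)
p=np.array(robot.current_tcp_pos()); print(hit,a,T(),np.degrees(np.arctan2(*(p[:2]-AX)[::-1])),robot.current_t(),drop()[0])
```

```text
[(37.77, -0.01, 0.075), (37.98, 0.17, 0.075), (38.42, 0.04, 0.083), (38.62, -0.0, 0.083), (39.08, 0.14, 0.091), (39.27, 0.09, 0.091), (39.73, 0.11, 0.099), (39.92, -0.07, 0.099), (40.38, 0.1, 0.107), (40.58, 0.16, 0.107), (41.02, 0.93, 0.115)]
lowered 1.2491846819494654 41.7333 [ 0.6 -0.2 -0.3]
T before 0.8253734176729178
True 2.7033718466146937 2.7665038766776555 125.3529219547555 44.1 56.28342578837097
```

Run:
```python
from h import *
f=np.array(robot.current_contact_force()); s=np.radians(124.8); print(f.round(1),'rad',f[:2]@[np.cos(s),np.sin(s)],'tan',f[:2]@[-np.sin(s),np.cos(s)],robot.current_ft_torque(),robot.current_finger_force(),robot.current_tcp_pos())
```

```text
[-1.7 -3.1  5.5] rad -1.569976060973751 tan 3.2182419414934085 [-0.45922538 -0.01980379  0.13873603] 30.020944476127625 [493.61585663  -6.3467752  100.96278284]
```

Run:
```python
from h import *
s=np.radians(124.8); f0=np.array([.6,-.2])
T=lambda:float((np.array(robot.current_contact_force())[:2]-f0)@[-np.sin(s),np.cos(s)])
p=np.array(robot.current_tcp_pos()); a=np.arctan2(p[1]-AX[1],p[0]-AX[0]); L=[]
for k in range(20):
    a-=.006; go(a,5); robot.sleep(.1); L.append((round(np.degrees(a),2),round(T(),1)))
    if T()>14.5: break
print(L,robot.current_t(),robot.current_contact_force())
```

```text
[(np.float64(125.03), 4.7), (np.float64(124.69), 7.1), (np.float64(124.34), 8.7), (np.float64(124.0), 10.7), (np.float64(123.65), 11.4), (np.float64(123.31), 13.8), (np.float64(122.97), 14.6)] 46.6 [-10.15953012 -10.33840507  10.3339207 ]
```

Run:
```python
from h import *
s=np.radians(124.8); f0=np.array([.6,-.2])
T=lambda:float((np.array(robot.current_contact_force())[:2]-f0)@[-np.sin(s),np.cos(s)])
a=np.radians(122.97); L=[]
for k in range(4):
    a-=.005; go(a,5); robot.sleep(.15); L.append(round(T(),1))
    if T()>16.8: break
robot.sleep(.3); print(L,T(),np.degrees(a),robot.current_gripper_width()*93,robot.current_t(),drop()[0])
robot.move_gripper(.5); robot.sleep(.2); print(robot.current_contact_force())
robot.move_linear([*robot.current_tcp_pos()[:2],220],speed=150)
d=cam('wrist'); s1=cam('scene')
print(robot.current_t(),drop()[0],robot.current_contact_force())
cv2.imwrite('pics/f.png',np.hstack([cv2.resize(d['img'],(400,300)),cv2.resize(s1['img'][180:300,190:350],(400,300),interpolation=cv2.INTER_CUBIC)]))
```

```text
[16.2, 17.4] 17.495112603665238 122.3970422048692 13.512688411615766 47.7 56.25886857354513
[-0.35431865  0.19717599  0.61865762]
49.725 55.86047051818925 [-0.55549801  0.10898417 -0.68601625]
```

View pics/f.png

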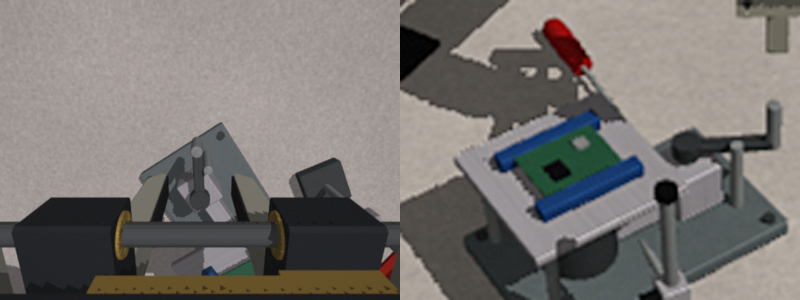

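The final picture shows the arm against the stop post (scene crop, (735,145)), the gripper clear, and the platform lowered and holding still. I'm handing in.

```bash
python3 -c "
from h import *
print(robot.hand_in(),robot.current_t())"
```

```text
the job is handed in; nothing more can be done
the job is handed in; nothing more can be done
```

I handed the job in: the platform came down about 56 mm at roughly 1 cm/s using the lever alone. By my camera measurements its top is within about 1–2 mm of the pointer. The lever is pressed against its stop at about 17 N at the pin, and the arm is clear. I used about 50 s of the 72 s, and the result hasn't been confirmed.

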